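# Slide the bed cover plate home on an upholstery sewing machine

## Task

The bobbin has just been changed: take the steel bed cover plate off the wooden batten, lay it flat on top of the machine's bed just off the open recess left of the needle, and from there slide it over the recess under light pressure until you feel it drop in. Leave it fully home, flat and flush with the bed, and let go. Never press or knock hard on the machine (25 N is too much), and leave the other things on the bench where they are.

Things in the scene. Friction and masses are not known exactly. Their poses are not given: they have to be found in the camera images.
- plate: Bed cover plate: flat bright steel rectangle, 62 mm (its x) by 130 mm (its y) by 4 mm thick, about 0.25 kg, square edges. Origin at the centre of its underside, z up out of its top face. It fits either way round. It starts face up on the batten, overhanging it by about 9 mm on both long sides, so that fingers can close on its long edges, 62 mm apart.
- plate_top (a point): Centre of the plate's top face, a small patch of dark grip lines. Hold the plate by its edges with the fingertips a little above its underside (about half its thickness), or they will meet the bed before the plate does.
- batten: Loose offcut of pale wooden batten, 44 (x) x 150 (y) x 18 mm high, lying on the bench left of the machine, under the plate. Origin at the centre of its underside.
- machine: Portable walking-foot sewing machine; the pose is that of its dark wooden base tray, fixed to the bench: 240 mm (x) by 650 mm (y), rim 83 mm high. Origin at the centre of its underside; x from the operator's (robot's) side to the back, y along the machine towards the bed's free left end, z up. The green-grey cast head stands in the tray on rubber pads.
- bed_nominal (a point): Centre of the top of the head's flat bed, 178 mm (x) by 590 mm (y), 85 mm over the bench, for a head in the middle of its tray. Really the head stands up to 8 mm off along machine x and up to 8 mm off along y (never turned), different each time and not measured: the bed, needle and recess points are fixed in the tray. The head is heavy and does not shift when pushed. The tray rim is 2 mm lower.
- needle_nominal (a point): Foot of the needle on the bed (head in the middle of its tray), at machine x 0, y 90 mm. The needle head covers 40 mm either way in x and 26 mm in y around it, from 55 mm (presser foot: 10 mm) to 220 mm above the bed; the arm runs on from it to negative y. More than 30 mm left of it (machine +y) the bed is clear overhead.
- recess_nominal (a point): Centre of the recess mouth, level with the bed's top, for a head in the middle of its tray (truly up to 8 mm off in machine x and in y). The recess is a square-edged pocket over the hook: 65 mm (machine x) by 133 mm (machine y), 4 mm deep, with a ledge all round that carries the plate flush, with 1.5 mm of play per side. Bare bed: 18 mm left of it, 46 mm in front, 66 mm behind.
- screwdriver: Bystander: red-handled screwdriver, 180 mm, lying on the bench.
- bobbin_grey: Bystander: wound metal bobbin with grey thread, 25 mm across, 11 mm high, on the bench.
- bobbin_red: Bystander: the same with red thread.
- shears: Bystander: black-handled fabric shears, 240 mm, lying on the bench in front of the machine.
- oil_bottle: Bystander: clear oil bottle with a red cap, 48 mm across, 120 mm tall, standing.
- thread_cone: Bystander: mustard thread cone, 64 mm across, 140 mm tall, standing.
- tape_measure: Bystander: yellow tape-measure case, 62 x 34 x 60 mm, standing.
Things that resemble listed ones, but are neither listed nor needed, are in the scene too. What is shaped like the plate but pink, purple or red is not meant.

How it is judged:
By the outcome, as a careful person would: the job done as asked, in the order asked, and still so for the second after the job is handed in, with the robot touching nothing.
It also fails if it takes over 58 s, if anything falls off the work surface, if the arm or the gripper's body presses on something with over 40 N, if the wrist force passes 120 N, or if a joint passes its speed limit or range.

## Robot

A 7-joint arm with a two-finger parallel gripper is mounted at the origin on the work surface. World frame = base frame: x ahead of the robot, y to its left, z up, the work surface at z = 0. Lengths are in m, angles in rad, forces in N, time in s.
With the tool pointing down it reaches from about 0.35 to 0.9 m from the base axis. Payload 8.1 kg.
Tool frame: the origin (TCP) lies at the very end of the fingers, on their centre line; the grasp point (between the pads) lies 19 mm behind it (arm.tcp_to_grasp is the z of the grasp point in the tool frame, in m); z points along the fingers, y is the line along which they close (so a half turn about z gives the same grasp; the last joint's range is limited). The gripper opens to 92 mm and grips with 3 to 60 N. Pads are 19 mm wide; open, the fingers measure 130 mm over their backs; the gripper's body (75 mm by 190 mm) begins 47 mm behind the grasp point.
Start: joints at [1.037, 0.434, 0.025, 1.573, -0.012, 1.134, -0.075], TCP at [0.261, -0.568, 0.202] pointing down, gripper open.
Joint ranges: [-2.62, 2.62], [-0.44, 2.09], [-1.27, 1.32], [0.08, 2.57], [-1.32, 4.46], [0.12, 2], [-2.74, 2.74]. Speed limits (rad/s): [2.22, 2.22, 3.01, 3.01, 3.14, 3.14, 3.14].

## Interface

Orientations are given as a rotation vector (axis times angle).
In Python, from cell import readout, vision, sign_off, arm gives the robot as it stands. The module is installed in compiled form; this text tells all that it offers.
- The arm moves only by the shell command python3 -m creep 'ROWS' [FORCE]. ROWS is JSON, a list of rows, each a list of 5 numbers: the shift along the tool's x, y, z in units of 4 cm (1.0 is 4 cm), then the turn about the tool's z in units of 4 degrees (1.0 is 4 degrees), then the opening, from 0 (shut) to 1 (fully open). A call has 1 to 12 rows; each row shifts and turns the commanded pose from where the row before left it, along the tool's axes as they then stand; what a row does not reach is not made up. A row lasts 1/8 s, in which the tool goes at most 62.5 mm and 10.7 degrees, less where a joint would pass 70% of its speed; a pose out of reach is approached as far as the arm can. A call with a number of a shift or a turn outside -1 to 1 is refused whole. A call with a gripper value outside its range is refused whole. The fingers move at their own pace and stop on an object; FORCE is the grip in N (left out, the last holds). Time passes only in rows, so rows that do not move let the fingers close. It gives the time, the measured TCP pose, the force, the opening and the grip force at its end, in the units of the state.
- readout.observe(): the state, without advancing time (a new reading comes with each control period).
- vision.get_image(name): name is "side" or "top"; returns a dict with "pixels" (420x560x3 uint8, blue, green, red), "z_map" (420x560 float32, m along the optical axis (not along the pixel's ray), 0 where there is no reading), "camera_matrix" (3x3 intrinsics, pixels), "position" and "rotation" of the camera in the world. Camera axes: x right, y up, looking along -z (the intrinsics and any distortion apply to the point x, -y, -z); pixel columns grow to the right and rows downward; lengths in m; the calibration is good to about 2 mm. A picture is of the moment at which its call begins.
- sign_off(): hands the job in; it is judged then, once.
The state is a dict: "clock": time; "joints": joint angles; "dq": joint speeds; "joint_efforts": joint torques, N m; "position": TCP position; "ee_rot": TCP orientation; "force": force on the tool from outside, world axes, zero at the start; "ft_torque": the same for the moment, N m; "width": opening from 0.0 (shut) to 1.0 (fully open); "gripper_force": force on a finger pad.
Only numpy, scipy, OpenCV 4.12 (cv2) and the standard library are available. Lean on these libraries where they do the work, as an engineer would, in place of code of your own. Each camera call takes 0.05 s, during which the arm holds its last target. There are 200 camera calls.

## Working session

There is one attempt and no reset: what is moved stays moved. The work goes in short steps, Python scripts to look and compute and a shell command to move; the robot and the scene stay as the last step left them, time stands still between calls to the robot, and variables do not carry over. Pictures are saved under pics/ and viewed, at most 10 in all, crops included, and the job is handed in when it is done.

```bash
mkdir -p pics; cat > h.py <<'E'
import numpy as np, cv2
from cell import readout, vision, sign_off, arm
def grab(n):
    im=vision.get_image(n); np.savez(f'{n}.npz',**im); return im
def load(n): return dict(np.load(f'{n}.npz'))
def ray(im,u,v):
    K=im['camera_matrix']; d=np.array([(u-K[0,2])/K[0,0],-(v-K[1,2])/K[1,1],-1.])
    return im['rotation']@d
def plane(im,u,v,z):
    d=ray(im,u,v); p=im['position']; return p+d*(z-p[2])/d[2]
def depth(im,u,v): return im['position']+ray(im,u,v)*im['z_map'][int(v),int(u)]
def proj(im,P):
    c=im['rotation'].T@(np.array(P)-im['position']); K=im['camera_matrix']
    return K[0,0]*c[0]/-c[2]+K[0,2], K[1,1]*-c[1]/-c[2]+K[1,2]
E
python3 - <<'E'
from h import *
for n in('top','side'):
    im=grab(n); cv2.imwrite(f'pics/{n}0.png',im['pixels'])
    print(n,[k for k in im],im['camera_matrix'].tolist(),im['position'],im['rotation'].round(3).tolist())
s=readout.observe(); print(s); print(arm.tcp_to_grasp)
E
```

```text
top ['pixels', 'z_map', 'camera_matrix', 'position', 'rotation'] [[530.2494673713885, 0.0, 278.13748646463534], [0.0, 530.2494673713885, 216.11381850289575], [0.0, 0.0, 1.0]] [0.2919385  0.07426297 1.70748923] [0.083, -0.077, -1.542]
side ['pixels', 'z_map', 'camera_matrix', 'position', 'rotation'] [[385.0651665874095, 0.0, 276.52170618685403], [0.0, 385.0651665874095, 205.84697399110541], [0.0, 0.0, 1.0]] [-0.13031732  0.99638543  0.68273963] [0.394, -1.337, -2.214]
{'clock': 0.1, 'joints': array([ 1.0373862 ,  0.43513489,  0.02498414,  1.57402332, -0.01158568,
        1.13398522, -0.07508839]), 'dq': array([ 0.00127521, -0.00047629, -0.00061003, -0.00304803,  0.00097745,
       -0.00015383, -0.00058765]), 'joint_efforts': array([ 4.50437758e-03, -6.69123459e+01,  9.88863744e-01, -3.15147865e+01,
       -6.04047440e-02,  3.73560924e-02, -2.77511919e-05]), 'position': array([ 0.2607348 , -0.56746876,  0.20122838]), 'ee_rot': array([-3.06770632e+00, -6.71114187e-01,  6.91928424e-04]), 'force': array([-0.86391729, -0.06884349,  0.22804019]), 'ft_torque': array([ 0.04349806, -0.01102896, -0.00228916]), 'gripper_force': 0.0, 'width': 1.000394490533075}
-0.0188
```

View pics/top0.png

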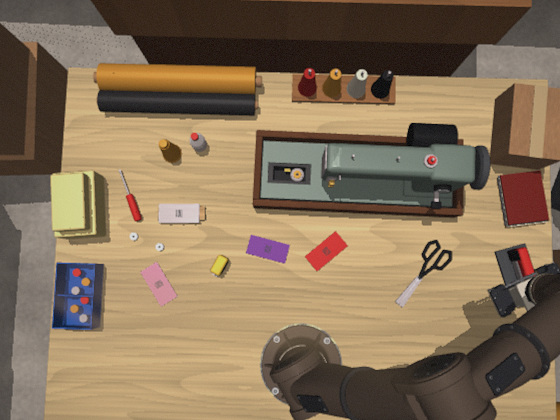

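View pics/side0.png

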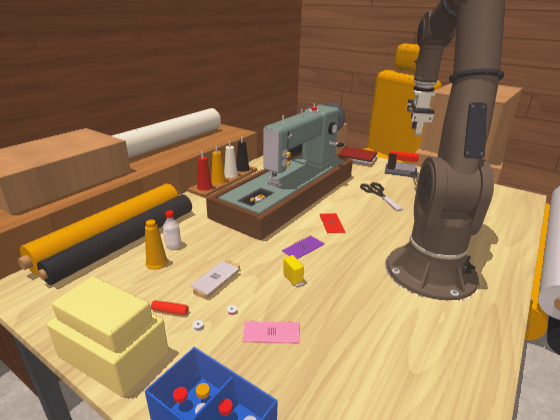

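Four plate-shaped candidates in the top view: bright steel at (179,213) lying on a pale batten, pink at (158,284), purple at (268,249) and red at (326,251). Only (179,213) is bright steel and raised on wood. The recess is the dark mouth at about (290,173), left of the needle. I'll confirm with a crop and measure.

```bash
sed -i 's/^import numpy.*/import numpy as np, cv2\nfrom scipy.spatial.transform import Rotation as Ro/; s/vision.get_image(n);/vision.get_image(n); im["rotation"]=Ro.from_rotvec(im["rotation"]).as_matrix();/' h.py
python3 - <<'E'
from h import *
im=load('top'); im['rotation']=Ro.from_rotvec(im['rotation']).as_matrix(); np.savez('top.npz',**im)
s=load('side'); s['rotation']=Ro.from_rotvec(s['rotation']).as_matrix(); np.savez('side.npz',**s)
p=im['pixels']
a=cv2.resize(p[190:240,145:220],None,fx=5,fy=5,interpolation=cv2.INTER_CUBIC)
b=cv2.resize(p[130:220,250:345],None,fx=5,fy=5,interpolation=cv2.INTER_CUBIC)
H=max(a.shape[0],b.shape[0]); c=np.zeros((H,a.shape[1]+b.shape[1],3),np.uint8); c[:a.shape[0],:a.shape[1]]=a; c[:b.shape[0],a.shape[1]:]=b
cv2.imwrite('pics/crop1.png',cv2.resize(c,None,fx=.9,fy=.9) if c.shape[1]>800 else c); print(c.shape)
for u,v in[(170,213),(190,213),(204,213),(270,150),(310,190),(258,180),(290,165),(178,230)]: print((u,v),depth(im,u,v).round(4),p[v,u])
E
```

```text
(450, 850, 3)
(170, 213) [0.4653 0.43   0.0226] [194 193 210]
(190, 213) [0.4677 0.367  0.0165] [200 201 215]
(204, 213) [0.4691 0.3224 0.0148] [ 97 139 174]
(270, 150) [0.6646 0.1146 0.0852] [139 151 140]
(310, 190) [ 0.5416 -0.0124  0.0881] [137 148 137]
(258, 180) [0.5697 0.1493 0.0808] [44 63 97]
(290, 165) [0.6192 0.0511 0.0829] [75 73 78]
(178, 230) [0.4131 0.4061 0.0007] [132 180 213]
```

View pics/crop1.png

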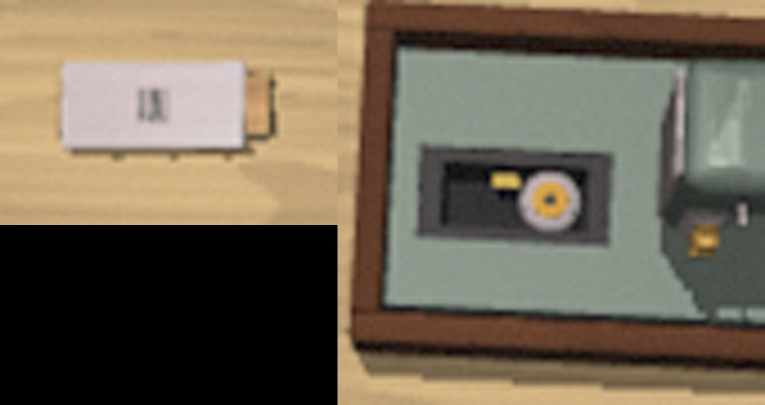

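The crop confirms that the bright steel plate with grip lines on the batten is the one meant. The recess mouth is the dark grey rectangle. Now measuring both.

```bash
cat > m.py <<'E'
from h import *
def plate(im,z,box):
    x0,x1,y0,y1=box; p=im['pixels'].astype(int)[y0:y1,x0:x1]; b,g,r=p[...,0],p[...,1],p[...,2]
    return ((b>165)&(r-b<45)&(abs(b-g)<14)).astype(np.uint8)
def rect(im,m,off,z):
    c=max(cv2.findContours(m,0,1)[0],key=cv2.contourArea)[:,0].astype(float)
    # subpixel: use filled area pixels
    mm=np.zeros_like(m); cv2.drawContours(mm,[c.astype(np.int32)[:,None]],-1,1,-1)
    v,u=np.nonzero(mm); P=np.array([plane(im,a+off[0],b+off[1],z)[:2] for a,b in zip(u,v)])
    q=np.array([plane(im,a+off[0],b+off[1],z)[:2] for a,b in c])
    (cx,cy),(w,h),an=cv2.minAreaRect((q*1000).astype(np.float32))
    C=np.cov(P.T); ev,V=np.linalg.eigh(C); d=V[:,1]; d=d*np.sign(d[1])
    print('area centroid',P.mean(0).round(4),'sizes(mom)',(np.sqrt(12*ev)*1000).round(1),'long-axis yaw from +y (deg, ccw)',np.degrees(np.arctan2(-d[0],d[1])).round(2),'minrect',round(cx,1),round(cy,1),round(w,1),round(h,1),round(an,1))
    return P.mean(0),d
E
python3 - <<'E'
from m import *
im=load('top'); p=im['pixels'].astype(int)
rect(im,plate(im,.022,(150,215,195,235)),(150,195),.022)
x0,x1,y0,y1=262,318,152,198
q=p[y0:y1,x0:x1]; m=(q[...,1]<115).astype(np.uint8)
# recess blob
n,l,st,ce=cv2.connectedComponentsWithStats(m); k=l[173-y0,290-x0]; print(st)
k=l[165-y0,290-x0] 
rect(im,(l==k).astype(np.uint8),(x0,y0),.085)
# tray outer rim (brown) at z=.083
b,g,r=p[...,0],p[...,1],p[...,2]
for y in (150,175,200):
    print(y,[tuple(p[y,x]) for x in range(249,266,1)][::2])
s=load('side')
for im_,n in((im,'top'),):
  zm=im_['z_map']
  v,u=np.mgrid[125:216,250:330]; Z=np.array([depth(im_,a,b) for a,b in zip(u.ravel(),v.ravel())])
  bed=Z[(Z[:,2]>.08)&(Z[:,2]<.092)]; print(bed.mean(0),np.median(bed[:,2]))
E
```

```text
area centroid [0.4662 0.403 ] sizes(mom) [ 61.  127.9] long-axis yaw from +y (deg, ccw) 1.35 minrect 466.2 403.0 57.9 125.9 1.6
[[   0    0   56   46 1819]
 [   0    0    1   15   15]
 [   5   10   44   23  738]
 [  34   21    3    2    4]]
area centroid [0.5937 0.0539] sizes(mom) [ 64.7 133.6] long-axis yaw from +y (deg, ccw) -1.88 minrect 593.7 53.8 133.3 64.7 88.7
150 [(np.int64(125), np.int64(171), np.int64(201)), (np.int64(126), np.int64(172), np.int64(201)), (np.int64(129), np.int64(176), np.int64(205)), (np.int64(74), np.int64(102), np.int64(133)), (np.int64(43), np.int64(59), np.int64(95)), (np.int64(45), np.int64(63), np.int64(99)), (np.int64(38), np.int64(51), np.int64(83)), (np.int64(111), np.int64(119), np.int64(111)), (np.int64(142), np.int64(153), np.int64(143))]
175 [(np.int64(128), np.int64(172), np.int64(200)), (np.int64(123), np.int64(169), np.int64(199)), (np.int64(111), np.int64(151), np.int64(180)), (np.int64(39), np.int64(57), np.int64(91)), (np.int64(47), np.int64(62), np.int64(98)), (np.int64(41), np.int64(58), np.int64(93)), (np.int64(73), np.int64(77), np.int64(71)), (np.int64(144), np.int64(156), np.int64(145)), (np.int64(143), np.int64(156), np.int64(145))]
200 [(np.int64(116), np.int64(159), np.int64(186)), (np.int64(117), np.int64(161), np.int64(189)), (np.int64(41), np.int64(60), np.int64(99)), (np.int64(49), np.int64(71), np.int64(108)), (np.int64(45), np.int64(65), np.int64(106)), (np.int64(50), np.int64(70), np.int64(109)), (np.int64(52), np.int64(71), np.int64(109)), (np.int64(45), np.int64(67), np.int64(105)), (np.int64(44), np.int64(67), np.int64(106))]
[0.60206846 0.04903193 0.08491085] 0.08476491444877388
```

```bash
cat > go.py <<'E'
from h import *
import sys
def need(x,y,z,yaw):
    """yaw: deg ccw of closing line from world x"""
    s=readout.observe(); R=Ro.from_rotvec(s['ee_rot']).as_matrix(); P=s['position']
    d=R.T@(np.array([x,y,z])-P)/.04
    a=np.degrees(np.arctan2(R[1,1],R[0,1])); e=(yaw-a+90)%180-90
    print('t',round(s['clock'],2),'pos',(P*1000).round(1),'closing yaw',a.round(2),'tilt',np.degrees(np.arccos(-R[2,2])).round(2),'F',s['force'].round(1),'w',round(s['width'],3),'gf',round(s['gripper_force'],1))
    print('units now-axes',d.round(3),'turn about tool z units',round(-e/4,2))
    c,q=np.cos(np.radians(-e)),np.sin(np.radians(-e)); print('units after-turn axes',np.array([c*d[0]+q*d[1],-q*d[0]+c*d[1],d[2]]).round(3))
if __name__=='__main__': need(*map(float,sys.argv[1:]))
E
python3 go.py .4662 .403 .15 1.45
python3 - <<'E'
from m import *
im=load('top'); p=im['pixels'].astype(int)
# tray outer outline: brown mask -> front edge line + left edge line
b,g,r=p[...,0],p[...,1],p[...,2]
pts=[]
for u in range(262,325,1):
    col=g[195:222,u]-0.
    j=[v for v in range(195,221) if g[v,u]<95 and g[v+1,u]>=95]; pts.append((u,j[-1] if j else np.nan))
pts=np.array(pts)
print(pts[::8].tolist())
# bed outline front & back: green to dark rim transitions (bed z .085)
def lineyaw(rows,u0,u1,rising):
    P=[]
    for u in range(u0,u1):
        s=g[rows[0]:rows[1],u]; d=np.diff(s); k=np.argmax(d if rising else -d)
        c0,c1,c2=[float((d if rising else -d)[i]) for i in (max(k-1,0),k,min(k+1,len(d)-1))]
        den=c0-2*c1+c2; o=.5*(c0-c2)/den if den else 0
        P.append(plane(im,u,rows[0]+k+.5+np.clip(o,-1,1),.085)[:2])
    P=np.array(P); f=np.polyfit(P[:,1],P[:,0],1); res=P[:,0]-np.polyval(f,P[:,1]); ok=abs(res)<.003
    f=np.polyfit(P[ok,1],P[ok,0],1); print('yaw',np.degrees(-np.arctan(f[0])).round(2),'x at y=.054',np.polyval(f,.0539).round(4),ok.mean().round(2),res[ok].std().round(4))
lineyaw((132,152),270,318,True); lineyaw((184,200),266,315,False)
lineyaw((152,168),275,302,False); lineyaw((175,186),275,302,True)
E
```

```text
t 0.1 pos [ 260.7 -567.5  201.2] closing yaw -65.32 tilt 0.08 F [-0.9 -0.1  0.2] w 1.0 gf 0.0
units now-axes [ 14.798 -19.899   1.306] turn about tool z units -16.69
units after-turn axes [24.122  5.75   1.306]
[[262, 209], [270, 209], [278, 209], [286, 210], [294, 214], [302, 214], [310, 211], [318, 215]]
yaw -1.21 x at y=.054 0.6936 1.0 0.0005
yaw -0.36 x at y=.054 0.5134 1.0 0.0013
yaw -1.17 x at y=.054 0.6257 0.52 0.0008
yaw -1.18 x at y=.054 0.5615 0.93 0.0011
```

```bash
python3 -m creep '[[0,0,0,-1,1],[0,0,0,-1,1],[0,0,0,-1,1],[0,0,0,-1,1],[0,0,0,-1,1],[0,0,0,-1,1],[0,0,0,-1,1],[0,0,0,-1,1],[0,0,0,-1,1],[0,0,0,-1,1],[0,0,0,-1,1],[0,0,0,-1,1]]' 15 | tail -c 400
python3 -m creep '[[0,0,0,-1,1],[0,0,0,-1,1],[0,0,0,-1,1],[0,0,0,-1,1],[0,0,0,-0.7,1],[1,0.2,0,0,1],[1,0.2,0,0,1],[1,0.2,0,0,1],[1,0.2,0,0,1],[0,0,0,0,1]]'; python3 go.py .4662 .403 .15 1.45
```

```text
clock: 1.6
position: [0.2608, -0.5677, 0.2015]
ee_rot: [-2.528, -1.864, -0.0]
force: [0.1, 1.0, -0.4]
width: 0.999
gripper_force: 0.0
clock: 2.85
position: [0.2896, -0.4042, 0.202]
ee_rot: [-2.187, -2.254, -0.001]
force: [-0.3, -1.3, 0.2]
width: 0.997
gripper_force: 0.0
t 2.85 pos [ 289.6 -404.2  202. ] closing yaw 1.71 tilt 0.06 F [-0.3 -1.3  0.2] w 0.997 gf 0.0
units now-axes [20.037  5.015  1.318] turn about tool z units 0.07
units after-turn axes [20.06   4.924  1.318]
```

```bash
python3 -m creep '[[1,0.2,0,0.07,1],[1,0.2,0,0,1],[1,0.2,0,0,1],[1,0.2,0,0,1],[1,0.2,0,0,1],[1,0.2,0,0,1],[1,0.2,0,0,1],[1,0.2,0,0,1],[1,0.2,0,0,1],[1,0.2,0,0,1],[1,0.2,0,0,1],[1,0.2,0,0,1]]' |head -2
python3 -m creep '[[1,0.3,0,0,1],[1,0.3,0,0,1],[1,0.3,0,0,1],[1,0.4,0,0,1],[1,0.4,0,0,1],[1,0.4,0,0,1],[1,0.4,0,0,1],[0.8,0.1,0,0,1],[0,0,0,0,1],[0,0,0,0,1]]' |head -2; python3 go.py .4662 .403 .08 1.45
```

```text
clock: 4.35
position: [0.3754, 0.0755, 0.2021]
clock: 5.6
position: [0.4726, 0.3878, 0.2013]
t 5.6 pos [472.6 387.8 201.3] closing yaw 1.15 tilt 0.07 F [-0.4 -0.2  0.2] w 0.998 gf 0.0
units now-axes [ 0.387 -0.151  3.032] turn about tool z units -0.08
units after-turn axes [ 0.387 -0.149  3.032]
```

```bash
python3 -m creep '[[0.39,-0.15,0.6,-0.08,1],[0,0,0.8,0,1],[0,0,0.8,0,1],[0,0,0.8,0,1],[0,0,0.5,0,1],[0,0,0.5,0,1],[0,0,0,0,1],[0,0,0,0,1]]' |head -2; python3 go.py .4662 .403 .020 1.45
```

```text
clock: 6.6
position: [0.4661, 0.4049, 0.0428]
t 6.6 pos [466.1 404.9  42.8] closing yaw 1.51 tilt 0.07 F [-0.7  0.3  0.2] w 1.002 gf 0.0
units now-axes [-0.048  0.001  0.569] turn about tool z units 0.02
units after-turn axes [-0.048  0.001  0.569]
```

```bash
python3 -m creep '[[-0.05,0,0.2,0,1],[0,0,0.2,0,1],[0,0,0.16,0,1],[0,0,0,0,1],[0,0,0,0,0.8],[0,0,0,0,0.7],[0,0,0,0,0.65],[0,0,0,0,0.6],[0,0,0,0,0.55],[0,0,0,0,0.55],[0,0,0,0,0.5],[0,0,0,0,0.5]]' 15; python3 go.py .4662 .403 .020 1.45
```

```text
clock: 8.1
position: [0.4658, 0.4024, 0.0195]
ee_rot: [2.192, 2.251, -0.0]
force: [-0.5, 0.0, 0.0]
width: 0.5
gripper_force: 0.0
t 8.1 pos [465.8 402.4  19.5] closing yaw 1.52 tilt 0.0 F [-0.5  0.   0. ] w 0.5 gf 0.0
units now-axes [ 0.015  0.012 -0.013] turn about tool z units 0.02
units after-turn axes [ 0.015  0.012 -0.013]
```

```bash
python3 - <<'E'
from h import *
im=grab('side'); t=grab('top')
a=cv2.resize(im['pixels'][220:320,160:270],None,fx=4,fy=4,interpolation=cv2.INTER_CUBIC)
b=cv2.resize(t['pixels'][170:260,140:230],None,fx=4,fy=4,interpolation=cv2.INTER_CUBIC)
c=np.zeros((400,800,3),np.uint8); c[:400,:440]=a; c[:360,440:800]=b; cv2.imwrite('pics/g1.png',c)
print(readout.observe())
E
```

```text
{'clock': 8.2, 'joints': array([-0.34976   ,  0.72376788, -0.68773247,  1.73481862,  0.57011077,
        0.89292316, -1.25735186]), 'dq': array([-0.00053897, -0.00080207,  0.00016798, -0.00068748,  0.00033251,
        0.00196921,  0.00037126]), 'joint_efforts': array([ 6.62763881e-06, -7.23972344e+01, -1.36920914e+01, -2.28377259e+01,
       -3.43300088e-02, -6.39597885e-02,  4.37594895e-05]), 'position': array([0.46577335, 0.40235907, 0.01950798]), 'ee_rot': array([ 2.19176803e+00,  2.25066941e+00, -4.10982761e-05]), 'force': array([0.19622702, 0.25356369, 0.6305474 ]), 'ft_torque': array([ 0.02910688, -0.0999672 , -0.01350423]), 'gripper_force': 0.0, 'width': 0.5018462991397022}
```

View pics/g1.png

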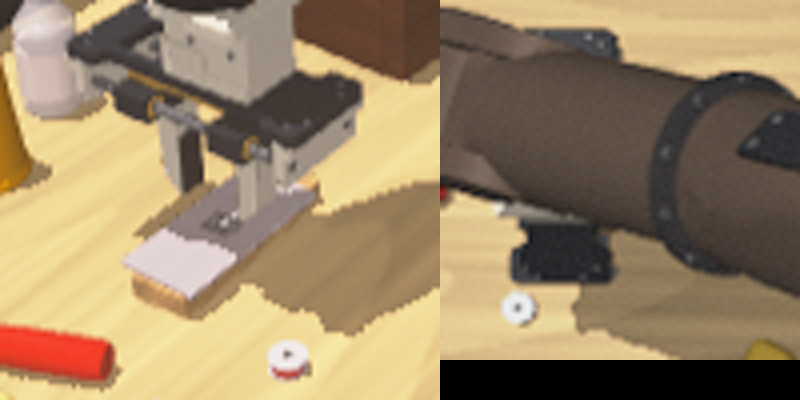

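The picture shows the fingertips at crop (247,222) and (190,192). They look as if they are inside the plate's outline but above it, so nothing is gripped. I'll check this numerically.

```bash
python3 - <<'E'
from h import *
im=load('side'); f=lambda P:[round((a-o)*4) for a,o in zip(proj(im,P),(160,220))]
for dx in(-.023,0,.023): print('tip',dx,f((.4658+dx,.4024,.0195)),f((.4658+dx,.4024,.0295)))
for dx,dy in((-.031,.065),(.031,.065),(-.031,-.065),(.031,-.065),(0,0)): print('corner',dx,dy,f((.4662+dx,.403+dy,.022)))
for u,v in((160+245/4,220+210/4),(160+247/4,220+218/4),(160+188/4,220+180/4),(160+170/4,220+250/4),(160+255/4,220+250/4),(160+215/4,220+218/4)):
  print((round(u),round(v)),depth(im,u,v).round(4))
E
```

```text
tip -0.023 [247, 241] [246, 230]
tip 0 [221, 229] [220, 217]
tip 0.023 [196, 216] [195, 204]
corner -0.031 0.065 [186, 297]
corner 0.031 0.065 [117, 259]
corner -0.031 -0.065 [317, 195]
corner 0.031 -0.065 [250, 163]
corner 0 0 [220, 226]
(221, 272) [0.4332 0.4123 0.0564]
(222, 274) [0.4574 0.3858 0.0218]
(207, 265) [0.4907 0.4054 0.0509]
(202, 282) [0.4745 0.4419 0.0232]
(224, 282) [0.4416 0.3963 0.0088]
(214, 274) [0.4738 0.3995 0.0229]
```

```bash
python3 - <<'E'
from h import *
im=load('side')
for u in (206,221,224):
  for v in range(254,286,2): print(u,v,depth(im,u,v).round(3),im['pixels'][v,u])
E
```

```text
206 254 [0.489 0.407 0.089] [49 55 66]
206 256 [0.491 0.406 0.081] [48 56 66]
206 258 [0.49  0.407 0.075] [48 56 67]
206 260 [0.49  0.408 0.069] [50 56 68]
206 262 [0.49  0.409 0.064] [51 57 69]
206 264 [0.491 0.408 0.056] [50 58 70]
206 266 [0.489 0.411 0.052] [51 59 70]
206 268 [0.531 0.371 0.002] [ 78 108 130]
206 270 [0.525 0.378 0.002] [ 91 128 155]
206 272 [0.495 0.407 0.026] [102 125 149]
206 274 [0.491 0.412 0.025] [125 127 143]
206 276 [0.486 0.416 0.023] [127 127 143]
206 278 [0.479 0.424 0.025] [124 126 142]
206 280 [0.473 0.43  0.024] [188 188 210]
206 282 [0.468 0.435 0.023] [213 213 228]
206 284 [0.463 0.441 0.023] [212 211 227]
221 254 [0.412 0.432 0.135] [61 65 72]
221 256 [0.412 0.432 0.129] [ 66 124 160]
221 258 [0.412 0.433 0.123] [ 60 114 149]
221 260 [0.412 0.432 0.117] [55 69 83]
221 262 [0.432 0.412 0.09 ] [151 166 181]
221 264 [0.432 0.412 0.084] [149 164 179]
221 266 [0.434 0.411 0.076] [150 165 180]
221 268 [0.434 0.412 0.07 ] [149 165 180]
221 270 [0.433 0.413 0.065] [149 165 181]
221 272 [0.434 0.412 0.058] [149 164 180]
221 274 [0.459 0.386 0.023] [142 15
[... 185 characters left out ...]
.443 0.405 0.009] [ 85 114 144]
224 254 [0.411 0.421 0.129] [53 73 90]
224 256 [0.406 0.428 0.129] [ 74  86 100]
224 258 [0.402 0.432 0.127] [111 111 119]
224 260 [0.425 0.408 0.097] [115 126 138]
224 262 [0.424 0.409 0.092] [117 130 143]
224 264 [0.424 0.41  0.086] [117 129 142]
224 266 [0.426 0.408 0.078] [129 144 157]
224 268 [0.426 0.409 0.072] [130 145 159]
224 270 [0.426 0.409 0.065] [131 146 160]
224 272 [0.457 0.377 0.025] [128 139 153]
224 274 [0.452 0.383 0.024] [125 128 143]
224 276 [0.446 0.389 0.024] [126 127 143]
224 278 [0.44  0.396 0.024] [125 128 143]
224 280 [0.438 0.399 0.021] [121 123 138]
224 282 [0.446 0.391 0.005] [ 74 105 137]
224 284 [0.443 0.394 0.001] [ 89 129 157]
```

The depth map puts the fingertips at z≈0.052, while the readout says 0.0195. The plate (0.023) and bench (0.001) read correctly, and x and y agree. So the tips really are about 3 cm higher than reported. I'll open, go down in part and measure again.

```bash
python3 -m creep '[[0,0,0,0,1],[0,0,0,0,1],[0,0,0,0,1],[0,0,0,0,1],[0,0,0.12,0,1],[0,0,0.12,0,1],[0,0,0.12,0,1],[0,0,0.0,0,1],[0,0,0,0,1]]' 15; python3 - <<'E'
from h import *
im=grab('side'); s=readout.observe(); P=s['position']; print(P)
v,u=np.mgrid[200:310,160:290]; Z=np.array([depth(im,a,b) for a,b in zip(u.ravel(),v.ravel())])
c=Z[(abs(Z[:,1]-P[1])<.02)&(abs(Z[:,0]-P[0])<.075)&(Z[:,2]>.0)&(Z[:,2]<.15)]
for lo,hi in((-.075,-.045),(.045,.075)):
  q=c[(c[:,0]-P[0]>lo)&(c[:,0]-P[0]<hi)]
  h,e=np.histogram(q[:,2],np.arange(0,.15,.005)); print(lo,h)
  k=q[(q[:,2]>.03)&(q[:,2]<.075)]; print(k.min(0).round(4),k.max(0).round(4))
cv2.imwrite('pics/g2.png',cv2.resize(im['pixels'][220:320,160:270],None,fx=5,fy=5,interpolation=cv2.INTER_CUBIC))
E
```

```text
clock: 9.32
position: [0.4657, 0.4024, 0.0051]
ee_rot: [-2.192, -2.251, 0.0]
force: [-1.1, 0.8, 0.4]
width: 1.002
gripper_force: 0.0
[0.46580025 0.40245144 0.00521595]
-0.075 [96  0  0  0  0  0  2  5  7 15 13 14 17 13  8  3  0  0  0  0  0  0  0  1
  2  0  0 53 60]
[0.4008 0.3908 0.0335] [0.4205 0.4132 0.0736]
0.045 [62  2  0  0  0  0  7 12 13 14 17 16 12 16 14 13 11 10  5  4  5  6  5  9
 21  1 15 30 16]
[0.511  0.3932 0.0313] [0.5314 0.4153 0.0748]
```

View pics/g2.png

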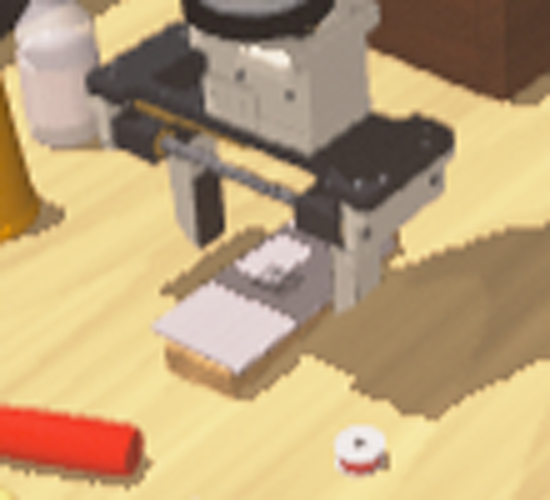

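```bash
python3 -m creep '[[0,0,0.2,0,1],[0,0,0.2,0,1],[0,0,0.12,0,1],[0,0,0,0,1],[0,0,0,0,1]]' 15|sed -n 2,4p; for i in 1; do python3 -m creep '[[0,0,0.025,0,1],[0,0,0.025,0,1],[0,0,0,0,1]]'|sed -n 2,4p; python3 -m creep '[[0,0,0.025,0,1],[0,0,0.025,0,1],[0,0,0,0,1]]'|sed -n 2,4p; done
```

```text
position: [0.4658, 0.4025, -0.0156]
ee_rot: [-2.192, -2.251, -0.0]
force: [-0.4, -0.1, 0.5]
position: [0.4658, 0.4023, -0.0177]
ee_rot: [2.192, 2.251, -0.0]
force: [-0.8, -0.3, -0.5]
position: [0.4657, 0.4023, -0.0198]
ee_rot: [2.192, 2.251, -0.0]
force: [0.3, 0.0, -1.4]
```

```bash
python3 -m creep '[[0,0,0.025,0,1],[0,0,0.025,0,1],[0,0,0,0,1]]'|sed -n 2,4p; python3 -m creep '[[0,0,0.025,0,1],[0,0,0.025,0,1],[0,0,0,0,1]]'|sed -n 2,4p
```

```text
position: [0.4657, 0.4023, -0.0218]
ee_rot: [2.192, 2.251, -0.0]
force: [-0.5, -0.3, -1.1]
position: [0.4657, 0.4023, -0.0238]
ee_rot: [2.192, 2.251, -0.0]
force: [0.2, 0.1, 1.0]
```

```bash
python3 -m creep '[[0,0,0.025,0,1],[0,0,0,0,1]]'|sed -n 2,4p;  python3 -m creep '[[0,0,0.025,0,1],[0,0,0,0,1]]'|sed -n 2,4p
```

```text
position: [0.4658, 0.4024, -0.0244]
ee_rot: [2.192, 2.251, 0.0]
force: [-1.5, -0.7, 3.7]
position: [0.4658, 0.4025, -0.0245]
ee_rot: [2.191, 2.25, 0.001]
force: [-1.9, -4.0, 15.3]
```

The bench is felt at readout −0.0244, so the true tip height is the readout plus 24.4 mm. The grasp height (tips at 20 mm) is readout −0.0044.

```bash
python3 -m creep '[[0,0,-0.27,0,1],[0,0,-0.26,0,1],[0,0,0,0,1],[0,0,0,0,0.8],[0,0,0,0,0.7],[0,0,0,0,0.65],[0,0,0,0,0.6],[0,0,0,0,0.6],[0,0,0,0,0.6],[0,0,0,0,0.6]]' 15; python3 -m creep '[[0,0,0,0,0.6],[0,0,-0.2,0,0.6],[0,0,-0.4,0,0.6],[0,0,-0.6,0,0.6],[0,0,-0.6,0,0.6],[0,0,0,0,0.6],[0,0,0,0,0.6]]' 20;
```

```text
clock: 13.25
position: [0.4656, 0.4022, -0.0047]
ee_rot: [2.192, 2.251, -0.001]
force: [-0.5, -0.7, -2.5]
width: 0.665
gripper_force: 15.0
clock: 14.12
position: [0.4658, 0.402, 0.0672]
ee_rot: [2.192, 2.25, -0.0]
force: [-1.1, -0.2, -3.3]
width: 0.662
gripper_force: 20.0
```

```bash
python3 -m creep '[[0,0,-0.8,0,0.6],[0,0,-1,0,0.6],[0,0,-1,0,0.6],[0,0,0,0,0.6]]'|sed -n 2p; python3 go.py .6592 .0519 .10 -1.2
```

```text
position: [0.4664, 0.4038, 0.1817]
t 14.62 pos [466.4 403.8 181.7] closing yaw 1.52 tilt 0.23 F [ 0.  -0.1 -2.5] w 0.664 gf 20.0
units now-axes [-8.927  4.578  2.03 ] turn about tool z units 0.68
units after-turn axes [-8.7    4.997  2.03 ]
```

```bash
python3 -m creep '[[0,0,0,0.34,0.6],[0,0,0,0.34,0.6],[-0.8,0.45,0,0,0.6],[-0.8,0.45,0,0,0.6],[-0.8,0.45,0,0,0.6],[-0.8,0.45,0,0,0.6],[-0.8,0.45,0,0,0.6],[-0.8,0.45,0,0,0.6],[-0.8,0.45,0,0,0.6],[-0.8,0.45,0,0,0.6],[-0.8,0.45,0,0,0.6],[-0.8,0.45,0,0,0.6]]'|sed -n 2p;python3 -m creep '[[-0.5,0.4,0,0,0.6],[0,0,0,0,0.6],[0,0,0,0,0.6],[0,0,0,0,0.6]]'|sed -n 2p; python3 go.py .6592 .0519 .10 -1.2
python3 - <<'E'
from h import *
im=grab('side'); t=grab('top')
c=np.zeros((480,800,3),np.uint8)
c[:,:400]=cv2.resize(im['pixels'][120:240,200:300],(400,480)); c[:,400:]=cv2.resize(t['pixels'][110:230,240:340],(400,480)); cv2.imwrite('pics/h1.png',c)
E
```

```text
position: [0.6389, 0.0773, 0.1781]
position: [0.6539, 0.0597, 0.1793]
t 16.62 pos [653.9  59.7 179.3] closing yaw -1.11 tilt 0.04 F [-0.1 -0.1 -2.6] w 0.67 gf 20.0
units now-axes [-0.192  0.138  1.982] turn about tool z units 0.02
units after-turn axes [-0.192  0.138  1.982]
```

View pics/h1.png

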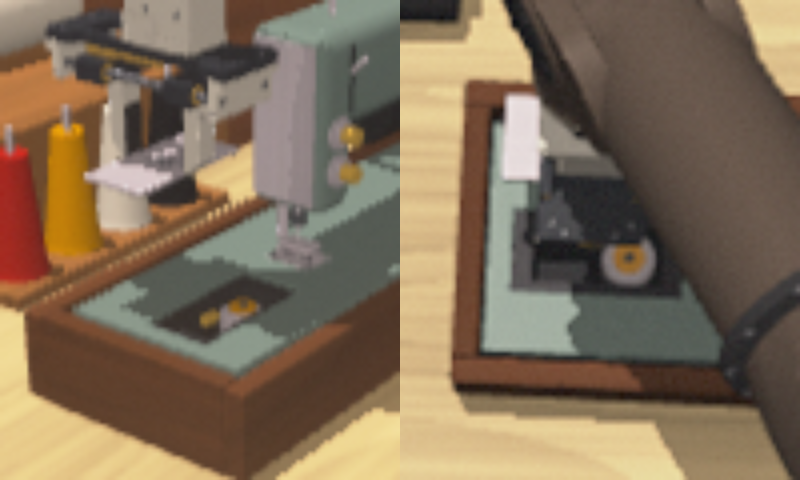

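```bash
python3 - <<'E'
from h import *
t=load('top'); p=t['pixels'].astype(int)
z=.1795+.0244+.002
q=p[128:162,260:277]; m=((q.min(2)>185)).astype(np.uint8)
v,u=np.nonzero(m); print(u.min()+260,u.max()+260,v.min()+128,v.max()+128)
L=[];
for r in range(v.min()+1,v.max()):
    row=p[128+r-0,255:275,1].astype(float); k=np.argmax(np.diff(row)); 
    # subpixel crossing
    lo,hi=row[max(k-2,0)],row[min(k+3,19)]; th=(lo+hi)/2; j=next(i for i in range(k-2,k+3) if row[i]<th<=row[i+1]); 
    L.append(plane(t,255+j+(th-row[j])/(row[j+1]-row[j]),128+r,z)[:2])
L=np.array(L); f=np.polyfit(L[:,0],L[:,1],1); print('edge y at x=.654',np.polyval(f,.654).round(4),'dir yaw',np.degrees(np.arctan(f[0])).round(2),'x range',L[:,0].min(),L[:,0].max())
print('plate y centre',np.polyval(f,.654)-.065)
for u_,v_ in((385,160),(400,190),(405,130),(372,140),(360,160),(390,230),(345,150),(330,130)): print((u_,v_),depth(t,u_,v_).round(3),p[v_,u_])
E
```

```text
265 275 134 154
edge y at x=.654 0.1298 dir yaw -9.61 x range 0.6274561156561034 0.6806659721460127
plate y centre 0.06483528437913125
(385, 160) [ 0.595 -0.201  0.303] [144 156 143]
(400, 190) [ 0.55  -0.292  0.08 ] [83 91 83]
(405, 130) [ 0.764 -0.326 -0.004] [148 202 227]
(372, 140) [ 0.705 -0.203  0.086] [ 50  71 109]
(360, 160) [ 0.594 -0.134  0.302] [148 159 147]
(390, 230) [ 0.371 -0.124  0.747] [64 60 61]
(345, 150) [ 0.536 -0.05   0.661] [52 62 72]
(330, 130) [ 0.581 -0.021  0.646] [63 70 84]
```

```bash
python3 - <<'E'
from h import *
t=load('top'); p=t['pixels'].astype(int); s=load('side'); S=s['pixels'].astype(int)
for r in range(132,158,2): print(r,p[r,262:278,1], t['z_map'][r,266:270].round(3))
z=.2057
for c in((265.5,135),(265.5,154)): print(plane(t,*c,z).round(4))
# side: bright plate region, corners via proj expectation
f=lambda P:np.round(proj(s,P),1)
P=np.array([.6539,.0597]); 
for dx,dy in((-.031,.065),(.031,.065)): print('exp',f((P[0]+dx-.001,P[1]+dy,z)))
for r in range(160,171): print(r,S[r,216:246,1])
E
```

```text
132 [74 76 73 69 73 67 65 68 70 70 70 69 67 46 37 37] [1.654 1.658 1.653 1.667]
134 [ 74  76  75  67 143 216 212 211 207 205 197 181 147  70  42  39] [1.658 1.537 1.528 1.528]
136 [ 59  52  53  43 155 228 221 220 220 220 220 223 204 117  73  54] [1.661 1.537 1.532 1.534]
138 [ 52  26  21  35 152 227 221 218 219 219 220 222 209 148 136 114] [1.673 1.529 1.534 1.535]
140 [ 38  66  91  80 168 225 219 218 219 217 218 223 199 130 142 140] [1.683 1.533 1.53  1.529]
142 [ 46 123 180 178 200 222 218 219 218 218 219 221 201 131 141 142] [1.533 1.533 1.53  1.534]
144 [ 43 120 177 186 218 222 220 219 221 220 221 220 213 171 135 139] [1.534 1.53  1.523 1.529]
146 [ 44 120 179 188 216 221 218 220 220 219 219 217 216 222 195 138] [1.53  1.529 1.535 1.532]
148 [ 63 136 176 194 222 221 221 220 219 220 220 223 202 144 151 119] [1.528 1.531 1.532 1.529]
150 [ 64 135 173 198 225 219 219 219 219 219 219 222 202 105  65  48] [1.524 1.534 1.526 1.536]
152 [ 87 158 174 197 227 222 218 221 219 221 224 225 199  83  75  65] [1.52  1.532 1.535 1.529]
154 [ 88 158 168 174 204 195 196 197 194 194 193 204 177  85
[... 910 characters left out ...]
203 200 199 200
 201 201 202 201 201 211 177 161 118  80  56  41]
166 [125 121 117 112 108 103  91  79 118 174 170 163 169 177 195 216 199 199
 199 201 201 217 164 174 118  81  59  42  42  43]
167 [125 122 119 114 108 104  93  75 135 184 184 175 177 167 157 177 175 191
 214 211 161 175 106  97  58  44  42  43  40  41]
168 [125 121 118 115 109 103  94  78 144 184 189 190 190 181 169 166 146 149
 173 162 109  90  60  43  45  42  44  42  44  43]
169 [126 122 120 114 109 104  94  81 146 183 189 190 189 187 183 177 159 150
 148 139 120  49  43  44  42  42  42  44  44  42]
170 [126 123 120 113 110 104  98  85 147 185 189 191 189 187 183 178 171 163
 154 146 133  63  46  46  45  45  46  44  43  42]
```

The picture shows the plate held level. Its left end is at top pixel u≈266, which gives its centre at y≈0.060 and x≈0.653, matching the TCP. The forearm clears the machine. Descending onto the bed behind the recess.

```bash
python3 -m creep '[[-0.19,0.13,0,0,0.6],[0,0,0.8,0,0.6],[0,0,0.8,0,0.6],[0,0,0.8,0,0.6],[0,0,0.3,0,0.6],[0,0,0,0,0.6],[0,0,0,0,0.6]]'|sed -n 2,4p; python3 go.py .6592 .0522 .0623 -1.2
```

```text
position: [0.6607, 0.051, 0.073]
ee_rot: [2.244, 2.197, 0.003]
force: [-0.2, -0.0, -1.1]
t 17.6 pos [660.7  51.   73. ] closing yaw -1.2 tilt 0.13 F [-0.2 -0.  -1.1] w 0.668 gf 20.0
units now-axes [ 0.03  -0.038  0.268] turn about tool z units -0.0
units after-turn axes [ 0.03  -0.038  0.268]
```

```bash
python3 -m creep '[[0.03,-0.04,0.1,0,0.6],[0,0,0.1,0,0.6],[0,0,0,0,0.6],[0,0,0,0,0.6]]'|sed -n 2,4p; python3 -m creep '[[0,0,0.02,0,0.6],[0,0,0.02,0,0.6],[0,0,0,0,0.6]]'|sed -n 2,4p
```

```text
position: [0.6581, 0.0518, 0.0636]
ee_rot: [2.245, 2.198, -0.0]
force: [-0.9, 0.1, -1.7]
position: [0.6582, 0.0519, 0.0622]
ee_rot: [2.244, 2.198, 0.0]
force: [-0.8, -0.3, 1.5]
```

```bash
python3 -m creep '[[0,0,0.02,0,0.6],[0,0,0,0,0.6]]'|sed -n 2,4p
```

```text
position: [0.6582, 0.0519, 0.0621]
ee_rot: [2.244, 2.198, 0.0]
force: [-2.8, -0.9, 8.6]
```

```bash
python3 -m creep '[[0,0.025,-0.008,0,0.6],[0,0.025,0,0,0.6],[0,0,0,0,0.6],[0,0,0,0,0.6]]'|sed -n 2,4p; python3 -m creep '[[0,-0.05,0,0,0.6],[0,-0.1,0,0,0.6],[0,-0.1,0,0,0.6],[0,-0.1,0,0,0.6],[0,-0.1,0,0,0.6],[0,-0.05,0,0,0.6],[0,0,0,0,0.6]]' 12|sed -n 2,6p
```

```text
position: [0.6585, 0.0519, 0.0621]
ee_rot: [-2.243, -2.198, 0.004]
force: [-8.4, -1.4, 10.1]
position: [0.6407, 0.0525, 0.0621]
ee_rot: [2.244, 2.197, 0.002]
force: [3.8, -0.5, 5.7]
width: 0.672
gripper_force: 12.0
```

```bash
python3 -m creep '[[0,-0.1,0,0,0.6],[0,-0.1,0,0,0.6],[0,-0.1,0,0,0.6],[0,-0.1,0,0,0.6],[0,-0.1,0,0,0.6],[0,-0.1,0,0,0.6],[0,-0.1,0,0,0.6],[0,-0.1,0,0,0.6],[0,-0.1,0,0,0.6],[0,-0.1,0,0,0.6],[0,-0.05,0,0,0.6],[0,0,0,0,0.6]]'|sed -n 2,6p;python3 go.py .5932 .0533 .0621 -1.2
```

```text
position: [0.5985, 0.0533, 0.0619]
ee_rot: [2.244, 2.198, 0.001]
force: [3.7, -0.2, 6.2]
width: 0.673
gripper_force: 12.0
t 21.6 pos [598.5  53.3  61.9] closing yaw -1.2 tilt 0.06 F [ 3.7 -0.2  6.2] w 0.673 gf 12.0
units now-axes [-0.002 -0.131 -0.006] turn about tool z units 0.0
units after-turn axes [-0.002 -0.131 -0.006]
```

Now the last few millimetres, in 1 mm steps.

```bash
python3 -m creep '[[0,-0.025,0,0,0.6],[0,-0.025,0,0,0.6],[0,0,0,0,0.6]]'|sed -n 2,4p;python3 -m creep '[[0,-0.025,0,0,0.6],[0,0,0,0,0.6]]'|sed -n 2,4p;python3 -m creep '[[0,-0.025,0,0,0.6],[0,0,0,0,0.6]]'|sed -n 2,4p
```

```text
position: [0.5968, 0.0533, 0.0618]
ee_rot: [2.244, 2.197, 0.002]
force: [5.3, 0.1, 5.8]
position: [0.5957, 0.0533, 0.0618]
ee_rot: [2.244, 2.197, 0.002]
force: [4.6, 0.4, 4.9]
position: [0.5924, 0.053, 0.0606]
ee_rot: [-2.243, -2.197, 0.004]
force: [-0.1, 0.2, 0.0]
```

The plate dropped: z fell 1.2 mm, the friction vanished and x came to 0.5924. Letting go, rising, and looking.

```bash
python3 -m creep '[[0,0,0,0,0.75],[0,0,0,0,0.8],[0,0,0,0,0.85],[0,0,0,0,0.85]]'|sed -n 2,6p; python3 -m creep '[[0,0,-0.1,0,0.85],[0,0,-0.4,0,0.85],[0,0,-1,0,0.85],[0,0,-1,0,0.85],[0,0,-1,0,0.4],[0,0,0,0,0.1],[0,0,0,0,0],[0,0,0,0,0],[0,0,0,0,0]]'|sed -n 2,6p
python3 - <<'E'
from h import *
im=grab('side'); t=grab('top')
c=np.zeros((480,800,3),np.uint8)
c[:,:400]=cv2.resize(im['pixels'][150:240,215:290],(400,480),interpolation=cv2.INTER_CUBIC); c[:,400:]=cv2.resize(t['pixels'][120:216,250:330],(400,480),interpolation=cv2.INTER_CUBIC); cv2.imwrite('pics/h2.png',c)
v,u=np.mgrid[170:235,225:290]; Z=np.array([depth(im,a,b) for a,b in zip(u.ravel(),v.ravel())]); B=im['pixels'][170:235,225:290].reshape(-1,3).astype(int)
ok=(abs(Z[:,2]-.085)<.015); pl=ok&(B[:,2]>B[:,1]+4)&(B.min(1)>110)&(abs(Z[:,0]-.594)<.03)&(abs(Z[:,1]-.054)<.062); bd=ok&~pl&(B[:,1]>B[:,2]+4)&(abs(Z[:,0]-.594)<.06)&(abs(Z[:,1]-.054)<.08)
for m in(pl,bd):
  q=Z[m]; print(m.sum(),q.mean(0).round(4)); 
  if m.sum()>20:
    A=np.c_[q[:,:2]-[.594,.054],np.ones(len(q))]; print(np.linalg.lstsq(A,q[:,2],rcond=None)[0].round(4))
E
```

```text
position: [0.594, 0.0532, 0.0614]
ee_rot: [-2.245, -2.198, 0.0]
force: [0.5, 0.3, 0.5]
width: 0.847
gripper_force: 0.0
position: [0.5936, 0.0531, 0.2006]
ee_rot: [-2.244, -2.197, 0.002]
force: [0.8, 0.0, -0.1]
width: 0.354
gripper_force: 0.0
256 [0.5924 0.0577 0.0866]
[-0.0026  0.0004  0.0866]
363 [0.5949 0.0601 0.0866]
[-0.0008  0.0014  0.0866]
```

View pics/h2.png

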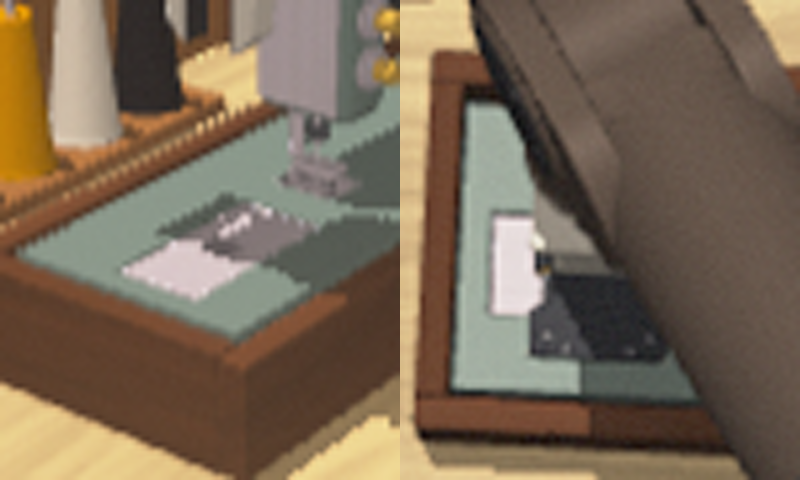

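The picture shows the plate filling the recess: side crop (120–315, 205–300), left end at top crop (490–540, 212–315). The side depth fit puts plate and bed at the same height (0.0866 m each), with tilt under 0.2 mm. The robot is clear, so I'm handing in.

```bash
python3 -c "
from cell import sign_off,readout; print(readout.observe()['clock']); print(sign_off())"
```

```text
24.2
the job is handed in; nothing more can be done
None
```

The cover plate is home in the recess, flush with the bed in the camera depth, let go and handed in at 24.2 s; the contact readings on the machine stayed around 13 N or less.

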